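Present a spindle's flat to the laser marker

ROBOT

A 6-joint arm with a two-finger parallel gripper is mounted at the origin on the work surface. World frame = base frame: x ahead of the robot, y to its left, z up, the work surface at z = 0. Lengths are in m, angles in rad, forces in N, time in s.
With the tool pointing down it reaches from about 0.375 to 0.9 m from the base axis. Payload 3.1 kg.
Tool frame: the origin (TCP) lies at the very end of the fingers, on their centre line; the grasp point (between the pads) lies 19 mm behind it (r.grasp_offset is the distance from the TCP to the grasp point, in m); z points along the fingers, y is the line along which they close (so a half turn about z gives the same grasp; the last joint's range is limited). The gripper opens to 85 mm and grips with 20 to 120 N. Pads are 22 mm wide; open, the fingers measure 114 mm over their backs; the gripper's body (76 mm by 85 mm) begins 54 mm behind the grasp point. The pads swing forward as they close: fully open they stand 13 mm farther back than shut.
Start: joints at [1.105, 0.527, 1.433, -0, 1.181, -0.178], TCP at [0.177, 0.599, 0.231] pointing down, gripper open.
Joint ranges: [-3.08, 3.08], [-0.75, 2.2], [0.22, 2.44], [-1.43, 4.57], [0, 2.65], [-2.85, 2.85]. Speed limits (rad/s): [2.79, 2.79, 3.14, 3.14, 3.14, 3.14].

INTERFACE

Orientations are given as a rotation vector (axis times angle).
In Python, from plant import readout, get_image, camera_params, r, look_for, spot_point gives the robot as it stands.
- The arm moves only by the tool servo_tool, never from a script. Its argument "plan" is one flat list of numbers, 4 for each row, row after row: the shift along the world's x, y, z as a fraction of full scale, then the turn about the world's z as a fraction of full scale. A call has 1 to 8 rows; each row shifts and turns the commanded pose from where the row before left it; what a row does not reach is not made up. Full scale, the value 1, is 50 mm for a shift and 8 degrees for a turn. A row lasts 1/8 s, in which the tool goes at most 62.5 mm and 10.7 degrees, less where a joint would pass 70% of its speed; a pose out of reach is approached as far as the arm can. A call with a number of a shift or a turn outside -1 to 1 is refused whole. A call with a gripper value outside its range is refused whole. "grip" is the opening, from 0 (shut) to 1 (fully open), set as the call begins (left out, the last holds). The fingers move at their own pace and stop on an object; "newtons" is the grip in N (left out, the last holds). Time passes only in rows, so rows that do not move let the fingers close. It gives the time, the measured TCP pose, the force, the opening and the grip force at its end, in the units of the state.
- readout.get_obs(): the state, without advancing time (a new reading comes with each control period).
- get_image(name): name is "scene" or "side" or "wrist"; returns the picture (400x640x3 uint8, red, green, blue); there is no depth.
- camera_params(name): a dict with "fx", "fy", "cx", "cy" (pixels), "position" and "rotation" of the camera in the world; the wrist camera has in their place "T_tool_cam" (4x4, takes a point from camera to tool coordinates, whose origin is the TCP and whose axes are the flange's). Camera axes: x right, y down, z forward; pixel columns grow to the right and rows downward; lengths in m; the calibration is good to about 2 mm. The wrist camera is an equidistant fisheye: a pixel r from the principal point sees the ray r / f radians off the axis. A picture is of the moment at which its call begins: read the wrist's pose just before it. camera_params takes no time and is no camera call.
- r.sign_off(): hands the job in; it is judged then, once.
Trained networks look in the newest picture that a camera, given by its name, has taken for a name from the list of things; names that differ only in an ending like _2 or _b are one class to them, and where a whole thing is asked for, a point or a joint stands for the part that bears it (a point fixed in the world has none). Each returns a list of dicts, best first, with "conf" (0 to 1); they miss things now and then, are a little off and sometimes report something else, mostly with a low value. They report only what shows in the picture. A call takes as long as a camera call.
- look_for(camera, query): "xyz" ([x, y, z] in m, in the coordinates of the camera as it stood for that picture, good to about 4 mm: the middle of the surface that is visible of it).
- spot_point(camera, query): "xyz" ([x, y, z] in m, in the coordinates of the camera as it stood for that picture, good to about 4 mm: a listed point, or the origin of a listed thing).
The state is a dict: "time": time; "q": joint angles; "qd": joint speeds; "effort": joint torques, N m; "position": TCP position; "tcp_rot": TCP orientation; "ft_force": force on the tool from outside, world axes, zero at the start; "ft_torque": the same for the moment, N m; "width": finger opening in m; "grasp_force": force on a finger pad.
Only numpy, scipy, OpenCV 4.12 (cv2) and the standard library are available. Lean on these libraries where they do the work, as an engineer would, in place of code of your own. Each camera call takes 0.05 s, during which the arm holds its last target. There are 200 camera calls.

TASK

Take the black spindle out of the blue rack and lay it in the two steel V-blocks with its thin bright end up against the end stop. Roll it there until the bright milled flat faces straight up, and only then swing the red-knobbed hold-down arm over and press it down so that its rubber pad holds the spindle, flat still up. Leave the other two bars, the solvent bottle and the lens cap where they are.

Things in the scene. Friction and masses are not known exactly. Their poses are not given: they have to be found in the camera images.
- spindle: black bar, 25 mm diameter, 200 mm long, 0.26 kg; its last 20 mm is a thin bright journal (16 mm). Origin on the axis at mid-length; z along the axis to the thin end; x out of the bright milled flat (16 mm wide, z = 0 to 46 mm, 9.6 mm from the axis). Round elsewhere. Starts level in one of the rack's notches, flat at least 40 degrees from up. Grip it on the bare round stretch z = -46 to 0 mm.
- thin_end (a point): centre of the spindle's thin end face (z = +100 mm in the spindle's frame)
- thick_end (a point): centre of the spindle's thick end face (z = -100 mm in the spindle's frame)
- flat (a point): centre of the milled flat's surface (x = +9.6 mm, z = +23 mm in the spindle's frame)
- fixture: fixed; place and yaw vary, +y roughly away from the robot. Origin on its underside, z up. Dark base 10 mm thick, x -95 to 45, y -83 to 117 mm; two steel V-blocks with 90 degree grooves along y, 58 mm wide, tops 65 mm above the underside, at y -72 to -46 and 50 to 78 mm, the gap between open down to the base. End stop (36 mm wide, 85 mm tall) at y 100 to 112 mm. Hinge post of the hold-down arm at y 46 to 82, x -85 to -43 mm, 108 mm tall.
- vee_axis (a point): where the spindle's mid-length must lie (spindle z along this y): on the axis of a 25 mm bar lying in the V-blocks, 67.7 mm above the fixture's underside, 74 mm above the table; axes as the fixture's, grooves along y, z up
- stop_face (a point): centre of the end stop's face that the thin end must touch: on the groove axis at the fixture's y = 100 mm; the stop is on its +y side; axes as the fixture's
- hold_down (a joint): angle of the hold-down arm, rad: 0 = down, level, across the grooves, its rubber pad pressing on the spindle's top; starts open at 1.5 to 1.8, about upright. Stiff hinge along the fixture's y at hinge: it stays where it is left (about 2 to 3 N at the knob moves it). Push the knob from its back over towards the fixture's +x, then down.
- hinge (a point): hinge of the hold-down arm: x = -60, y = 64 mm, 98 mm above the underside in the fixture's frame; axes as the fixture's
- knob (a point): centre of the red ball knob (25 mm diameter) at the end of the arm, 115 mm from the hinge. At angle a it lies from the hinge 115 mm x cos a towards the fixture's +x and 115 mm x sin a upwards. The steel arm below it is 14 mm wide, 10 mm thick.
- pad (a point): middle of the underside of the rubber pad (15 mm diameter, under the arm, 60 mm from the hinge); over the second V-block and on the spindle's top when the arm is down
- rack: blue rack, fixed, place and yaw vary: base 235 x 165 mm, two combs 43 mm tall (at its z -86 to -66 and 52 to 70 mm), three V-notches 75 mm apart along its x. Origin at the underside's middle; z level, along the bars to the thin end (roughly away from the robot); -y up. Bar axes lie 45.7 mm above the underside, 52 mm above the table.
- brass_bar: bystander in the rack: plain brass bar, 25 mm diameter, 190 mm long; origin on its axis at mid-length
- steel_bar: bystander in the rack: bright steel bar with a thin neck, 25 mm diameter, 188 mm long; origin on its axis near mid-length
- solvent: bystander: white solvent bottle, red cap, blue label, 60 mm diameter, 165 mm tall, standing between rack and fixture; origin under its middle, z up
- lens_cap: bystander: black lens cap lying near the fixture, 90 mm diameter, 14 mm high; origin under its middle

How it is judged:
By the outcome, as a careful person would: the job done as asked, in the order asked, and still so for the second after the job is handed in, with the robot touching nothing.
It also fails if it takes over 72 s, if anything falls off the work surface, if the arm or the gripper's body presses on something with over 40 N, if the wrist force passes 120 N, or if a joint passes its speed limit or range.

## Working session

There is one attempt and no reset: what is moved stays moved. The work goes in short steps, Python scripts to look and compute and a tool call to move; the robot and the scene stay as the last step left them, time stands still between calls to the robot, and variables do not carry over. Pictures are saved under pics/ and viewed, at most 10 in all, crops included, and the job is handed in when it is done.

Besides the shell and the picture viewer there is one more tool, called after ">>>" as a command line: name --argument value ..., lists and objects as JSON in quotes. servo_tool: Moves the arm, as the interface text tells. Shift numbers are shares of 50 mm and turn numbers shares of 8 degrees, none past 1 either way. Its arguments: {"type":"object","properties":{"plan":{"type":"array","items":{"type":"number"}},"grip":{"type":"number"},"newtons":{"type":"number"}},"required":["plan"]}

```bash
ls; mkdir -p pics; cat > h.py <<'E'
import numpy as np,cv2
from scipy.spatial.transform import Rotation as R
from plant import readout,get_image,camera_params,r,look_for,spot_point
def campose(n,o=None):
    p=camera_params(n)
    if n!='wrist':
        Rm=np.array(p['rotation']);
        if Rm.shape!=(3,3): Rm=R.from_rotvec(Rm).as_matrix()
        return Rm,np.array(p['position'])
    T=np.array(p['T_tool_cam']); Rt=R.from_rotvec(o['tcp_rot']).as_matrix()
    return Rt@T[:3,:3],Rt@T[:3,3]+np.array(o['position'])
def snap(n,f=None):
    o=readout.get_obs(); im=get_image(n)
    if f: cv2.imwrite('pics/'+f,cv2.cvtColor(im,cv2.COLOR_RGB2BGR))
    return im,campose(n,o)
def find(n,q,cp,fn=spot_point,k=2):
    for d in fn(n,q)[:k]:
        print(n,q,round(d['conf'],2),np.round(cp[0]@np.array(d['xyz'])+cp[1],4))
E
python3 - <<'E'
from h import *
print(r.grasp_offset, readout.get_obs()['time'],readout.get_obs()['tcp_rot'])
ims=[]
for c in('scene','side','wrist'):
    im,cp=snap(c); ims.append(im); print(c,np.round(cp[1],3),camera_params(c)['fx'])
    for q in ['thin_end','thick_end','flat','vee_axis','stop_face','hinge','knob','rack','fixture','solvent','lens_cap','brass_bar','steel_bar']: find(c,q,cp,k=1)
cv2.imwrite('pics/a.png',cv2.cvtColor(np.vstack([cv2.resize(i,(480,300)) for i in ims[:2]]),cv2.COLOR_RGB2BGR))
E
```

```text
pics
0.0187 0.0 [-0.448839   -3.10865235  0.00327684]
scene [1.067 0.127 0.902] 453.76682351692375
scene thin_end 0.75 [ 0.6146 -0.1664  0.0535]
scene thick_end 0.92 [ 0.4143 -0.2072  0.0535]
scene flat 0.91 [ 0.5382 -0.184   0.0416]
scene vee_axis 0.6 [0.5157 0.1768 0.0725]
scene stop_face 0.74 [0.6182 0.1668 0.0733]
scene hinge 0.77 [0.5876 0.2292 0.106 ]
scene knob 0.96 [0.5871 0.2351 0.2229]
scene rack 0.72 [ 0.539  -0.1821  0.042 ]
scene fixture 0.72 [0.5187 0.177  0.0054]
scene solvent 0.92 [ 0.662  -0.016   0.0117]
scene lens_cap 0.68 [0.4178 0.0027 0.0091]
scene brass_bar 0.88 [ 0.5322 -0.2568  0.0474]
scene steel_bar 0.88 [ 0.5377 -0.3336  0.0523]
side [0.163 0.463 0.818] 389.0269280317575
side thin_end 0.66 [ 0.6144 -0.1672  0.0547]
side thick_end 0.7 [ 0.4256 -0.2057  0.0478]
side flat 0.8 [ 0.5401 -0.1829  0.0438]
side vee_axis 0.82 [0.5245 0.179  0.0704]
side stop_face 0.69 [0.624  0.1687 0.0752]
side hinge 0.85 [0.5871 0.2331 0.1046]
side knob 0.81 [0.5919 0.2349 0.2204]
side rack 0.75 [ 0.5363 -0.264   0.0078]
side fixture 0.84 [0.5235 0.1771 0.009 ]
side solvent 0.59 [ 0.6635 -0.017   0.0077]
side lens_cap 0.62 [ 0.4163 -0.001   0.0041]
side brass_bar 0.55 [ 0.5318 -0.2625  0.0575]
side steel_bar 0.91 [ 0.5451 -0.3378  0.0474]
wrist [0.113 0.618 0.374] 309.70691628693146
wrist thick_end 0.46 [ 0.4167 -0.2104  0.0511]
wrist fixture 0.6 [0.5189 0.1785 0.0037]
```

View pics/a.png

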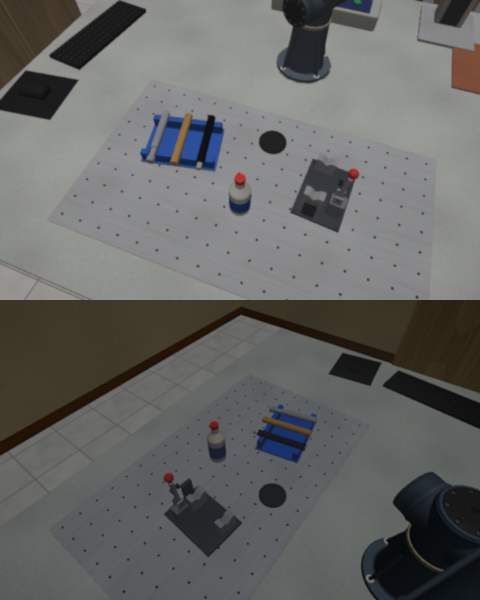

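The scene shows the spindle in the rack's left notch (scene crop ~(205,140)). The fixture is at ~(325,190), with its red knob at ~(353,174). I'll move above the spindle for a closer look.

>>> servo_tool --plan '[0.5, -1, 0.1, 0.2, 0.5, -1, 0.1, 0.2, 0.5, -1, 0.1, 0.2, 0.5, -1, 0.1, 0.2, 0.5, -1, 0, 0.2, 0.5, -1, 0, 0.2, 0.5, -1, 0, 0.2, 0.5, -1, 0, 0.2]' --grip 0.7

```text
time: 3.1
position: [0.3776, 0.1979, 0.2517]
tcp_rot: [0.098, 3.139, 0.001]
ft_force: [1.1, -0.3, 0.1]
width: 0.0598
grasp_force: 0.0
```

>>> servo_tool --plan '[0.25, -1, 0, 0.25, 0.25, -1, 0, 0.25, 0.25, -1, 0, 0.25, 0.25, -1, 0, 0.25, 0.25, -1, 0, 0.25, 0.2, -1, 0, 0.25, 0.2, -1, 0, 0.2, 0.2, -0.9, 0, 0.2]'

```text
time: 4.1
position: [0.4695, -0.1976, 0.2515]
tcp_rot: [-0.317, 3.125, -0.001]
ft_force: [0.4, -0.2, 0.9]
width: 0.0595
grasp_force: 0.0
```

```bash
python3 - <<'E'
from h import *
im,cp=snap('wrist','b.png'); o=readout.get_obs(); print(o['time'],o['position'],o['tcp_rot'],R.from_rotvec(o['tcp_rot']).as_matrix().round(3)[:,0],o['width'])
for q in ['thin_end','thick_end','flat','spindle','rack']: find('wrist',q,cp)
print(np.round(cp[1],3),np.round(cp[0],2).tolist())
E
```

```text
4.15 [ 0.47211741 -0.20389082  0.25190598] [-0.31376675  3.12196256 -0.0119248 ] [-0.98  -0.199 -0.003] 0.05972204494670662
wrist thin_end 0.96 [ 0.6165 -0.162   0.052 ]
wrist thin_end 0.16 [0.4126 0.0019 0.0062]
wrist thick_end 0.87 [ 0.4184 -0.2099  0.0489]
wrist thick_end 0.74 [0.5186 0.178  0.0035]
wrist flat 0.74 [ 0.5396 -0.1811  0.0444]
wrist spindle 0.8 [ 0.5164 -0.1857  0.0522]
wrist spindle 0.45 [4.113e-01 3.000e-04 6.400e-03]
wrist rack 0.64 [ 0.5328 -0.2592  0.0028]
[ 0.404 -0.212  0.394] [[-0.2, 0.94, 0.26], [0.98, 0.19, 0.05], [-0.0, 0.27, -0.96]]
```

View pics/b.png

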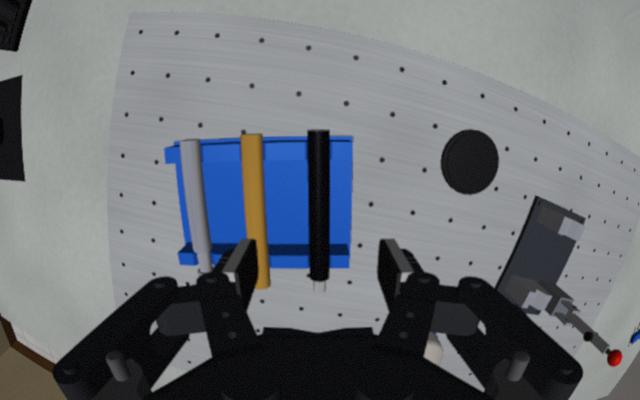

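The fisheye view shows the spindle vertical at ~(318,205), thin end at the bottom (320,285). The flat isn't visible, so it faces down. I'll approach now.

>>> servo_tool --plan '[0.25, 0.04, -0.5, 0.06, 0.25, 0.04, -0.75, 0.06, 0, 0, -0.75, 0, 0, 0, -0.6, 0, 0, 0, -0.4, 0, 0, 0, 0, 0]'

```text
time: 5.15
position: [0.493, -0.1893, 0.1003]
tcp_rot: [0.345, -3.119, -0.004]
ft_force: [-0.1, -0.4, -0.1]
width: 0.0597
grasp_force: 0.0
```

```bash
python3 - <<'E'
from h import *
im,cp=snap('wrist','c.png'); o=readout.get_obs(); print(o['time'],o['position'],R.from_rotvec(o['tcp_rot']).as_matrix().round(3)[:,0],o['width'])
for q in ['thin_end','thick_end','flat','spindle']: find('wrist',q,cp,k=1)
E
```

```text
5.2 [ 0.49389778 -0.19011388  0.10126546] [-0.976 -0.218  0.001] 0.059728592629549916
wrist thick_end 0.91 [ 0.4162 -0.2091  0.0474]
wrist flat 0.83 [ 0.5354 -0.1824  0.0427]
wrist spindle 0.72 [ 0.5156 -0.1857  0.0511]
```

View pics/c.png

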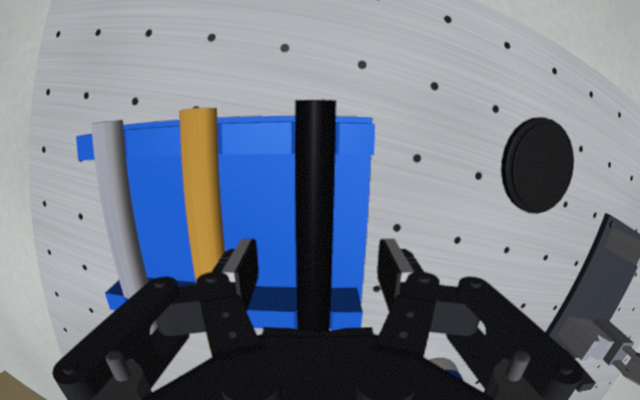

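The bar is centred between the fingers (bar at col ~316, fingers at 245 and 390). I'll descend, grip and lift.

>>> servo_tool --plan '[0, -0.03, -0.5, 0, 0, 0, -0.5, 0, 0, 0, -0.34, 0, 0, 0, 0, 0]'

```text
time: 5.9
position: [0.4938, -0.1928, 0.0337]
tcp_rot: [0.343, -3.121, -0.002]
ft_force: [0.4, 0.7, -0.1]
width: 0.06
grasp_force: 0.0
```

>>> servo_tool --plan '[0, 0, 0, 0, 0, 0, 0, 0, 0, 0, 0, 0, 0, 0, 0, 0, 0, 0, 0, 0]' --grip 0 --newtons 50

```text
time: 6.52
position: [0.4942, -0.1914, 0.0354]
tcp_rot: [-0.339, 3.123, 0.004]
ft_force: [0.2, 5.9, 4.0]
width: 0.0236
grasp_force: 48.7
```

>>> servo_tool --plan '[0, 0, 0.3, 0, 0, 0, 0.6, 0, -0.2, 0, 0.9, 0, -0.3, 0, 0.9, 0, -0.3, 0, 0.7, 0, -0.2, 0.3, 0, 0, 0, 0.6, 0, -0.2, 0, 0.8, 0, -0.25]'

```text
time: 7.52
position: [0.443, -0.1067, 0.2033]
tcp_rot: [0.24, -3.131, -0.002]
ft_force: [0.6, 0.8, -3.3]
width: 0.0231
grasp_force: 49.5
```

>>> servo_tool --plan '[0, 0.9, 0, -0.3, 0, 0.95, 0, -0.3, 0, 0.95, 0, -0.3, 0, 0.95, 0, -0.3, 0, 0.95, 0, -0.3, 0, 0.7, 0, -0.3, 0, 0.4, 0, 0, 0, 0, 0, 0]'

```text
time: 8.52
position: [0.4422, 0.1834, 0.203]
tcp_rot: [-0.145, -3.135, 0.001]
ft_force: [-0.6, 0.3, -2.5]
width: 0.0233
grasp_force: 49.5
```

```bash
python3 - <<'E'
from h import *
ims=[]
for c in ('wrist','scene','side'):
    im,cp=snap(c); ims.append(im);o=readout.get_obs()
    print(o['time'],o['position'],R.from_rotvec(o['tcp_rot']).as_matrix().round(3)[:,0],o['width'])
    for q in ['thin_end','thick_end','flat','spindle','vee_axis','stop_face','hinge','knob','fixture']: find(c,q,cp,k=1)
s=ims[1][60:360,300:540]; s=cv2.resize(s,(480,600))
cv2.imwrite('pics/d.png',cv2.cvtColor(np.vstack([cv2.resize(i,(480,300)) for i in ims[:2]]),cv2.COLOR_RGB2BGR))
E
```

```text
8.575 [0.442472   0.18242249 0.2030809 ] [-0.996  0.093  0.003] 0.02382512622789917
wrist thick_end 0.72 [0.3647 0.1911 0.2161]
wrist flat 0.38 [ 0.6665 -0.0185  0.005 ]
wrist spindle 0.9 [0.4659 0.1826 0.218 ]
wrist stop_face 0.54 [0.4878 0.1795 0.2093]
wrist hinge 0.73 [ 0.5394 -0.3383  0.0481]
9.075 [0.44435467 0.18159309 0.20435799] [-0.995  0.096 -0.   ] 0.023374860019383444
scene thin_end 0.67 [0.5684 0.1709 0.2236]
scene thick_end 0.88 [0.3657 0.1874 0.2228]
scene flat 0.8 [0.4875 0.1743 0.2117]
scene spindle 0.84 [0.4667 0.1774 0.2238]
scene vee_axis 0.95 [0.5178 0.1789 0.0743]
scene stop_face 0.57 [0.619  0.1667 0.0791]
scene hinge 0.89 [0.5881 0.2302 0.1053]
scene knob 0.71 [0.5883 0.2372 0.2252]
scene fixture 0.8 [0.5179 0.1764 0.0078]
9.575 [0.44424926 0.18199461 0.20430549] [-0.995  0.095 -0.   ] 0.023633325892116804
side thin_end 0.84 [0.5667 0.1658 0.2214]
side thick_end 0.96 [0.3684 0.1921 0.2227]
side flat 0.93 [0.4883 0.1756 0.2091]
side spindle 0.69 [0.5639 0.1686 0.2189]
side vee_axis 0.48 [0.4626 0.1778 0.2227]
side stop_face 0.67 [0.6237 0.172  0.0724]
side hinge 0.63 [0.5875 0.2147 0.1682]
side knob 0.95 [0.5918 0.2352 0.2213]
side fixture 0.7 [0.521  0.1747 0.0086]
```

View pics/d.png

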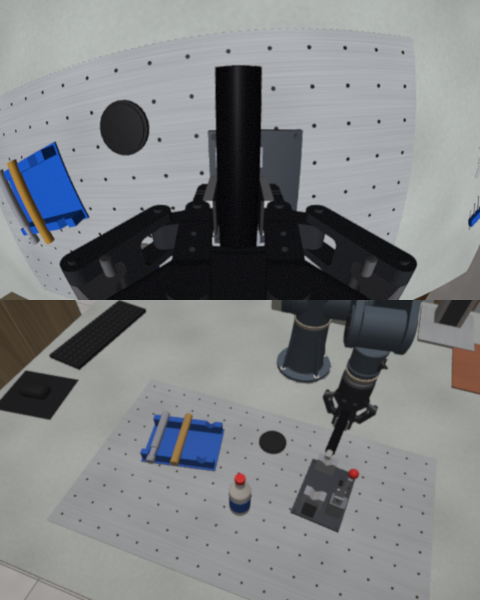

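The wrist view shows the bar held squarely, pointing along the fixture. The network points match the 19 mm offset. I'll lower it into the V-blocks, stopping about 3 mm short of the end stop.

>>> servo_tool --plan '[0.5, -0.04, 0, 0, 0.49, 0, -0.3, 0, 0, 0, -0.8, 0, 0, 0, -0.7, 0, 0, 0, -0.5, 0, 0, 0, -0.3, 0, 0, 0, -0.1, 0, 0, 0, 0, 0]'

```text
time: 11.02
position: [0.4942, 0.1801, 0.0696]
tcp_rot: [0.15, 3.137, 0.0]
ft_force: [0.0, -0.8, -3.0]
width: 0.0234
grasp_force: 49.6
```

```bash
python3 - <<'E'
from h import *
for c in ('wrist','scene','side'):
    im,cp=snap(c);
    for q in ['thin_end','thick_end','flat','vee_axis','stop_face']: find(c,q,cp,k=1)
o=readout.get_obs()
print(o['time'],o['position'],o['ft_force'],o['ft_torque'],R.from_rotvec(o['tcp_rot']).as_matrix().round(3)[:,0],o['width'])
E
```

```text
wrist thick_end 0.78 [0.4184 0.1882 0.0844]
wrist flat 0.63 [0.5389 0.179  0.077 ]
wrist vee_axis 0.18 [0.5183 0.1809 0.0885]
wrist stop_face 0.34 [4.128e-01 2.000e-04 4.700e-03]
scene thin_end 0.76 [0.6169 0.17   0.0875]
scene thick_end 0.73 [0.5175 0.1773 0.0729]
scene flat 0.88 [0.536  0.1727 0.0766]
scene vee_axis 0.91 [0.5194 0.1774 0.0724]
scene stop_face 0.63 [0.6192 0.1658 0.0734]
side thin_end 0.64 [0.6154 0.1696 0.086 ]
side thick_end 0.57 [0.421  0.191  0.0851]
side flat 0.69 [0.5389 0.1728 0.0733]
side vee_axis 0.91 [0.522  0.1744 0.0736]
side stop_face 0.71 [0.6229 0.1709 0.0711]
11.925 [0.49373283 0.17996789 0.06926011] [ 0.70624827  0.19510509 -3.09334078] [ 0.00749964  0.04310481 -0.03419389] [-0.995  0.095  0.   ] 0.023512174066848315
```

>>> servo_tool --plan '[0, 0, -0.12, 0, 0, 0, -0.1, 0, 0, 0, 0, 0]'

```text
time: 12.3
position: [0.4937, 0.1799, 0.0581]
tcp_rot: [-0.148, -3.138, 0.001]
ft_force: [-0.4, 0.3, -0.9]
width: 0.0234
grasp_force: 49.7
```

>>> servo_tool --plan '[0, 0, -0.04, 0, 0, 0, 0, 0]'

```text
time: 12.55
position: [0.4938, 0.1799, 0.0578]
tcp_rot: [0.148, 3.137, -0.001]
ft_force: [-2.9, 0.0, 11.1]
width: 0.0232
grasp_force: 51.2
```

>>> servo_tool --plan '[0, 0, -0.03, 0, 0, 0, 0, 0]'

```text
time: 12.8
position: [0.4939, 0.18, 0.0576]
tcp_rot: [0.147, 3.137, -0.0]
ft_force: [-5.3, -1.6, 20.9]
width: 0.0235
grasp_force: 52.3
```

Seated: force is rising and the TCP is steady. I'll unload and push gently to the stop.

>>> servo_tool --plan '[0, 0, 0.06, 0, 0.05, -0.005, 0, 0, 0, 0, 0, 0]'

```text
time: 13.18
position: [0.4951, 0.1797, 0.0579]
tcp_rot: [-0.149, -3.135, 0.001]
ft_force: [-3.1, 0.5, 7.1]
width: 0.0236
grasp_force: 50.5
```

>>> servo_tool --plan '[0.04, -0.004, 0, 0, 0, 0, 0, 0]'

```text
time: 13.42
position: [0.4955, 0.1795, 0.0576]
tcp_rot: [-0.147, -3.132, 0.002]
ft_force: [-5.4, 2.0, 7.5]
width: 0.0234
grasp_force: 50.8
```

>>> servo_tool --plan '[0.05, -0.005, 0, 0, 0, 0, 0, 0]'

```text
time: 13.68
position: [0.4956, 0.1795, 0.0575]
tcp_rot: [-0.147, -3.127, 0.002]
ft_force: [-9.8, 2.1, 10.8]
width: 0.0235
grasp_force: 51.1
```

```bash
python3 - <<'E'
from h import *
ims=[]
for c in ('scene','side'):
    im,cp=snap(c);ims.append(im)
    Rm,t=cp;p=camera_params(c)
    for q in ['thin_end','thick_end','flat','stop_face']: find(c,q,cp,k=1)
    v=Rm.T@(np.array([.575,.175,.08])-t);u=(int(p['fx']*v[0]/v[2]+p['cx']),int(p['fy']*v[1]/v[2]+p['cy']));print(u)
    ims[-1]=cv2.resize(im[max(0,u[1]-40):u[1]+40,u[0]-64:u[0]+64],(640,400),interpolation=cv2.INTER_CUBIC)[:300]if 0 else cv2.resize(im[u[1]-36:u[1]+24,u[0]-64:u[0]+64],(640,300),interpolation=cv2.INTER_CUBIC)
cv2.imwrite('pics/e.png',cv2.cvtColor(np.vstack(ims),cv2.COLOR_RGB2BGR))
E
```

```text
scene thin_end 0.68 [0.6163 0.1715 0.0751]
scene thick_end 0.39 [ 0.5328 -0.2599  0.0471]
scene flat 0.6 [0.5885 0.214  0.1673]
scene stop_face 0.88 [0.6168 0.1652 0.0767]
(422, 252)
side thin_end 0.58 [0.6173 0.1651 0.0747]
side thick_end 0.91 [0.4202 0.188  0.0707]
side flat 0.84 [0.5365 0.1739 0.0666]
side stop_face 0.7 [0.6239 0.1675 0.075 ]
(262, 258)
```

View pics/e.png

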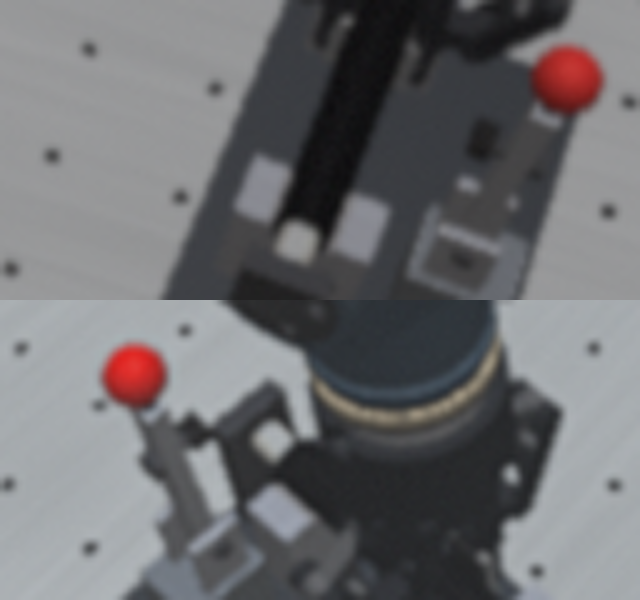

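Both views show the journal against the stop (scene crop (298,240)), which agrees with x being blocked at 0.4956. I'll release, rise, shut the fingers and rub the top to roll it.

>>> servo_tool --plan '[-0.08, 0.008, 0.04, 0, 0, 0, 0, 0]'

```text
time: 14.42
position: [0.4969, 0.1796, 0.0593]
tcp_rot: [0.151, 3.138, -0.0]
ft_force: [-0.3, 0.6, -2.5]
width: 0.0234
grasp_force: 49.5
```

>>> servo_tool --plan '[0, 0, 0, 0, 0, 0, 0, 0, 0, 0, 0, 0, 0, 0, 0.5, 0, 0, 0, 0.6, 0, 0, 0, 0, 0]' --grip 0.6

```text
time: 15.18
position: [0.4986, 0.1799, 0.1168]
tcp_rot: [0.15, 3.133, 0.002]
ft_force: [0.2, 0.4, -0.6]
width: 0.0511
grasp_force: 0.0
```

>>> servo_tool --plan '[0, 0, 0, 0, 0, 0, 0, 0, 0, 0, 0, 0, 0, 0, 0, 0, 0, 0, 0, 0]' --grip 0

```text
time: 15.8
position: [0.4967, 0.1796, 0.1146]
tcp_rot: [-0.15, -3.138, 0.0]
ft_force: [-0.1, 0.7, 1.4]
width: -0.0002
grasp_force: 0.0
```

```bash
python3 - <<'E'
from h import *
im,cp=snap('wrist','f.png')
for q in ['thin_end','thick_end','flat','spindle']: find('wrist',q,cp,k=1)
o=readout.get_obs()
print(o['time'],o['position'],o['ft_force'],o['width'])
E
```

```text
wrist thick_end 0.93 [0.4209 0.1825 0.0704]
16.05 [0.49677755 0.17965861 0.11483447] [ 0.38807797 -0.61494947 -0.01266052] 0.00028635376838481155
```

View pics/f.png

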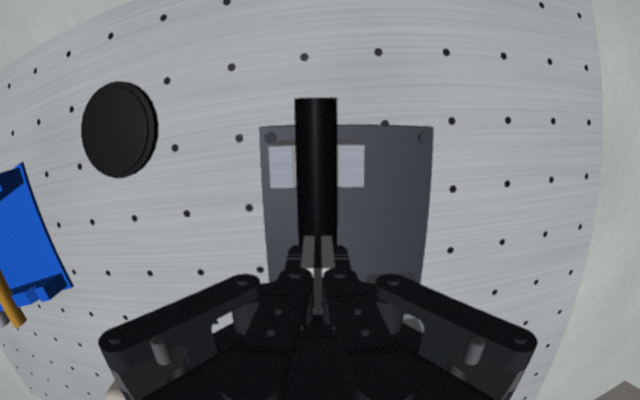

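The shut fingertips are ~14 mm across (cols 303–333) above the bar (col 316). I'll press gently and drag toward +y.

>>> servo_tool --plan '[-0.01, -0.1, -0.4, 0, 0, 0, -0.15, 0, 0, 0, 0, 0]'

```text
time: 16.42
position: [0.4961, 0.1747, 0.087]
tcp_rot: [-0.15, -3.137, 0.0]
ft_force: [0.0, 0.2, -0.2]
width: 0.0
grasp_force: 0.0
```

>>> servo_tool --plan '[0, 0, -0.04, 0, 0, 0, 0, 0]'

```text
time: 16.68
position: [0.4967, 0.1749, 0.0861]
tcp_rot: [0.15, 3.137, 0.0]
ft_force: [-0.1, -0.3, 3.3]
width: 0.0003
grasp_force: 1.8
```

>>> servo_tool --plan '[0, 0, -0.03, 0, 0.005, 0.05, 0, 0, 0.005, 0.05, 0, 0, 0, 0, 0, 0]'

```text
time: 17.18
position: [0.4969, 0.1776, 0.0867]
tcp_rot: [0.146, 3.137, -0.006]
ft_force: [-4.4, -9.2, 21.9]
width: -0.0003
grasp_force: 10.7
```

>>> servo_tool --plan '[0.005, 0.05, 0, 0, 0.005, 0.05, 0, 0, 0, 0, 0, 0]'

```text
time: 17.55
position: [0.4973, 0.1812, 0.088]
tcp_rot: [0.144, 3.137, -0.01]
ft_force: [-7.3, -16.3, 32.2]
width: 0.0002
grasp_force: 16.1
```

```bash
python3 - <<'E'
from h import *
for c in ('scene','side'):
    im,cp=snap(c)
    for q in ['flat','thin_end']: find(c,q,cp,k=1)
E
```

```text
scene flat 0.73 [0.5391 0.1756 0.067 ]
scene thin_end 0.96 [0.6195 0.1741 0.0783]
side flat 0.72 [0.5411 0.1743 0.067 ]
```

The force ratio of ~0.5 and the rise of the tip mean the bar rolls up the V face without slipping. So I'll ratchet it: cage it loosely, roll it up the +y face with one pad, pinch, and carry it back down. First I'll back off and cage it.

>>> servo_tool --plan '[-0.01, -0.1, 0, 0, -0.01, -0.1, 0, 0, 0, 0, 0.3, 0, 0, 0.1, 0.3, 0]'

```text
time: 18.35
position: [0.4964, 0.1796, 0.1146]
tcp_rot: [0.15, 3.138, -0.0]
ft_force: [0.4, 0.7, 0.1]
width: 0.0
grasp_force: 0.0
```

>>> servo_tool --plan '[0, 0, 0, 0, 0, 0, 0, 0, 0, 0, 0, 0, 0, 0, -0.5, 0, 0, 0, -0.5, 0, 0, 0, -0.27, 0]' --grip 0.6

```text
time: 19.1
position: [0.4954, 0.1794, 0.0487]
tcp_rot: [-0.15, -3.135, 0.001]
ft_force: [-0.7, 0.0, 0.2]
width: 0.0514
grasp_force: 0.0
```

>>> servo_tool --plan '[0, 0, 0, 0, 0, 0, 0, 0, 0, 0, 0, 0]' --grip 0.325 --newtons 25

```text
time: 19.48
position: [0.4969, 0.1798, 0.0511]
tcp_rot: [0.15, 3.136, 0.0]
ft_force: [0.7, -0.2, 0.0]
width: 0.0277
grasp_force: 0.0
```

```bash
python3 - <<'E'
from h import *
for c in ('scene','side'):
    im,cp=snap(c)
    for q in ['flat','thin_end','thick_end']: find(c,q,cp,k=1)
o=readout.get_obs()
print(o['time'],o['position'],o['ft_force'],o['width'])
E
```

```text
scene flat 0.97 [0.5433 0.1739 0.065 ]
scene thin_end 0.75 [0.6169 0.1739 0.0778]
side flat 0.66 [0.5423 0.1713 0.0641]
side thin_end 0.7 [0.6201 0.1682 0.075 ]
side thick_end 0.71 [0.4174 0.1875 0.0716]
19.875 [0.49629841 0.17968074 0.05045029] [ 0.44220573 -0.33479828 -0.21059845] 0.027412111841137315
```

>>> servo_tool --plan '[0.003, 0.035, 0, 0, 0.003, 0.025, 0.06, 0, 0.003, 0.025, 0.06, 0, 0.003, 0.025, 0.06, 0, 0.003, 0.025, 0.06, 0, 0, 0, 0, 0]'

```text
time: 20.62
position: [0.4968, 0.1862, 0.0626]
tcp_rot: [-0.149, -3.138, 0.001]
ft_force: [-0.6, -5.5, 0.5]
width: 0.0278
grasp_force: 2.6
```

```bash
python3 - <<'E'
from h import *
for c in ('scene','side'):
    im,cp=snap(c)
    for q in ['flat','thin_end','thick_end']: find(c,q,cp,k=1)
o=readout.get_obs()
print(o['time'],o['position'],o['ft_force'],o['width'],o['grasp_force'])
E
```

```text
scene flat 0.62 [0.5425 0.1733 0.072 ]
scene thin_end 0.86 [0.6201 0.1779 0.0798]
side flat 0.64 [0.5427 0.173  0.0729]
side thin_end 0.91 [0.6181 0.1728 0.0797]
side thick_end 0.66 [0.4207 0.1902 0.0758]
21.025 [0.49675308 0.18613051 0.0624265 ] [-0.28543657 -5.24539385  1.56769672] 0.027678346995751908 2.5960595905780792
```

It works: the flat has swung toward −y and now sits about 9 mm sideways and 6 mm below the axis. Pinch, carry back, repeat.

>>> servo_tool --plan '[0, 0, 0, 0, 0, 0, 0, 0, -0.006, -0.06, -0.04, 0, -0.006, -0.075, -0.06, 0, 0, 0, 0, 0]' --grip 0

```text
time: 21.65
position: [0.4963, 0.18, 0.0579]
tcp_rot: [0.15, 3.138, 0.001]
ft_force: [-1.6, -2.5, 4.2]
width: 0.0241
grasp_force: 25.8
```

>>> servo_tool --plan '[0, 0, 0, 0, 0, 0, 0, 0, 0, 0, -0.14, 0, 0, 0, 0, 0]' --grip 0.325

```text
time: 22.15
position: [0.4959, 0.1797, 0.0496]
tcp_rot: [-0.15, -3.137, 0.0]
ft_force: [0.8, 0.6, 0.3]
width: 0.0278
grasp_force: 0.0
```

```bash
python3 - <<'E'
from h import *
for c in ('scene','side'):
    im,cp=snap(c)
    for q in ['flat','thin_end','thick_end']: find(c,q,cp,k=1)
o=readout.get_obs()
print(o['time'],o['position'],o['ft_force'],o['width'],o['grasp_force'])
E
```

```text
scene thick_end 0.56 [0.4163 0.0068 0.01  ]
side flat 0.96 [0.5408 0.1666 0.0654]
side thin_end 0.65 [0.6188 0.1669 0.078 ]
side thick_end 0.79 [0.4219 0.1866 0.0723]
22.55 [0.49646577 0.17966178 0.05038843] [ 0.08671835  0.4935487  -0.63902299] 0.02781981775037891 0.0
```

The rotation held. Next, two more cycles.

>>> servo_tool --plan '[0.003, 0.035, 0, 0, 0.003, 0.025, 0.06, 0, 0.003, 0.025, 0.06, 0, 0.003, 0.025, 0.06, 0, 0.003, 0.025, 0.06, 0, 0, 0, 0, 0]'

```text
time: 23.3
position: [0.497, 0.1862, 0.0627]
tcp_rot: [-0.149, -3.138, 0.001]
ft_force: [-0.3, -4.9, 0.3]
width: 0.0275
grasp_force: 2.6
```

>>> servo_tool --plan '[0, 0, 0, 0, 0, 0, 0, 0, -0.006, -0.06, -0.04, 0, -0.009, -0.075, -0.06, 0, 0, 0, 0, 0]' --grip 0

```text
time: 23.92
position: [0.4964, 0.18, 0.0581]
tcp_rot: [0.15, 3.137, 0.001]
ft_force: [-1.7, -2.6, 5.0]
width: 0.0241
grasp_force: 25.7
```

>>> servo_tool --plan '[0, 0, 0, 0, 0, 0, 0, 0, 0, 0, -0.14, 0, 0.003, 0.035, 0, 0, 0.003, 0.025, 0.06, 0, 0.003, 0.025, 0.06, 0, 0.003, 0.025, 0.06, 0, 0.003, 0.025, 0.06, 0]' --grip 0.325

```text
time: 24.92
position: [0.4965, 0.1864, 0.0625]
tcp_rot: [-0.15, -3.137, 0.0]
ft_force: [-1.8, -2.3, 0.5]
width: 0.0283
grasp_force: 1.0
```

>>> servo_tool --plan '[0, 0, 0, 0, 0, 0, 0, 0, 0, 0, 0, 0, -0.006, -0.06, -0.04, 0, -0.009, -0.075, -0.06, 0, 0, 0, 0, 0]' --grip 0

```text
time: 25.68
position: [0.4959, 0.1797, 0.0575]
tcp_rot: [-0.15, -3.137, 0.0]
ft_force: [-3.2, -0.5, 3.8]
width: 0.0245
grasp_force: 25.3
```

>>> servo_tool --plan '[0, 0, 0, 0, 0, 0, 0, 0, 0, 0, -0.14, 0, 0, 0, 0, 0]' --grip 0.325

```text
time: 26.18
position: [0.4962, 0.1796, 0.0496]
tcp_rot: [-0.15, -3.137, 0.0]
ft_force: [-0.0, -0.6, 0.0]
width: 0.028
grasp_force: 0.0
```

```bash
python3 - <<'E'
from h import *
ims=[]
for c in ('scene','side'):
    im,cp=snap(c)
    for q in ['flat','thin_end','thick_end']: find(c,q,cp,k=1)
    u=(422,245) if c=='scene' else (262,258)
    ims.append(cv2.resize(im[u[1]-36:u[1]+24,u[0]-64:u[0]+64],(640,300),interpolation=cv2.INTER_CUBIC))
cv2.imwrite('pics/g.png',cv2.cvtColor(np.vstack(ims),cv2.COLOR_RGB2BGR))
o=readout.get_obs()
print(o['time'],o['position'],o['ft_force'],o['width'],o['grasp_force'])
E
```

```text
scene flat 0.82 [0.5398 0.1654 0.074 ]
scene thin_end 0.95 [0.6195 0.1722 0.0776]
side flat 0.81 [0.5402 0.1677 0.0782]
side thin_end 0.91 [0.6191 0.1687 0.0763]
side thick_end 0.84 [0.4235 0.1897 0.0721]
26.575 [0.49648057 0.17964669 0.05038226] [-0.22380458 -0.3374485  -0.27428086] 0.028081809966194186 0.0
```

The flat is now about sideways (−y). Next, two more cycles.

>>> servo_tool --plan '[0.003, 0.035, 0, 0, 0.003, 0.025, 0.06, 0, 0.003, 0.025, 0.06, 0, 0.003, 0.025, 0.06, 0, 0.003, 0.025, 0.06, 0, 0, 0, 0, 0]'

```text
time: 27.32
position: [0.497, 0.1862, 0.0627]
tcp_rot: [-0.149, -3.138, 0.001]
ft_force: [-0.8, -5.2, 1.0]
width: 0.0278
grasp_force: 2.6
```

>>> servo_tool --plan '[0, 0, 0, 0, 0, 0, 0, 0, -0.006, -0.06, -0.04, 0, -0.009, -0.075, -0.06, 0, 0, 0, 0, 0]' --grip 0

```text
time: 27.95
position: [0.4964, 0.18, 0.0581]
tcp_rot: [0.15, 3.138, 0.001]
ft_force: [-1.4, -2.3, 5.6]
width: 0.024
grasp_force: 25.7
```

>>> servo_tool --plan '[0, 0, 0, 0, 0, 0, 0, 0, 0, 0, -0.14, 0, 0.003, 0.035, 0, 0, 0.003, 0.025, 0.06, 0, 0.003, 0.025, 0.06, 0, 0.003, 0.025, 0.06, 0, 0.003, 0.025, 0.06, 0]' --grip 0.325

```text
time: 28.95
position: [0.4965, 0.1864, 0.0625]
tcp_rot: [-0.15, -3.137, 0.0]
ft_force: [-1.9, -1.4, -0.8]
width: 0.0278
grasp_force: 1.0
```

>>> servo_tool --plan '[0, 0, 0, 0, 0, 0, 0, 0, 0, 0, 0, 0, -0.006, -0.06, -0.04, 0, -0.009, -0.075, -0.06, 0, 0, 0, 0, 0]' --grip 0

```text
time: 29.7
position: [0.4959, 0.1797, 0.0575]
tcp_rot: [-0.15, -3.137, 0.0]
ft_force: [-3.9, -0.1, 4.3]
width: 0.0239
grasp_force: 25.3
```

>>> servo_tool --plan '[0, 0, 0, 0, 0, 0, 0, 0, 0, 0, -0.14, 0, 0, 0, 0, 0]' --grip 0.325

```text
time: 30.2
position: [0.4962, 0.1796, 0.0496]
tcp_rot: [-0.15, -3.137, 0.0]
ft_force: [0.1, 0.4, 0.3]
width: 0.028
grasp_force: 0.0
```

```bash
python3 - <<'E'
from h import *
ims=[]
for c in ('scene','side','wrist'):
    im,cp=snap(c,'h_%s.png'%c)
    for q in ['flat','thin_end','thick_end']: find(c,q,cp,k=1)
    if c=='wrist': break
    u=(416,235) if c=='scene' else (262,258)
    ims.append(cv2.resize(im[u[1]-36:u[1]+24,u[0]-64:u[0]+64],(640,300),interpolation=cv2.INTER_CUBIC))
cv2.imwrite('pics/g2.png',cv2.cvtColor(np.vstack(ims),cv2.COLOR_RGB2BGR))
o=readout.get_obs()
print(o['time'],o['position'],o['ft_force'],o['width'],o['grasp_force'])
E
```

```text
scene flat 0.97 [0.5395 0.1747 0.0806]
scene thin_end 0.85 [0.6164 0.1693 0.0762]
side flat 0.85 [0.5417 0.1761 0.0845]
side thin_end 0.87 [0.6202 0.1702 0.0751]
side thick_end 0.7 [0.4198 0.189  0.0721]
wrist thick_end 0.97 [0.4155 0.182  0.07  ]
30.8 [0.49644705 0.17965575 0.05039125] [ 0.32052297 -0.41965631  0.31886782] 0.02756460435726469 0.0
```

View pics/g2.png

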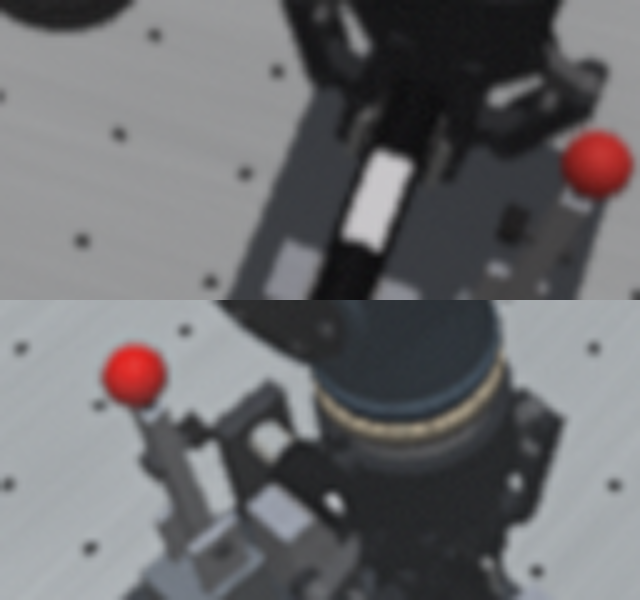

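The scene crop shows the bright flat at (378,200), facing nearly up. I'll open, rise and measure its tilt with the wrist camera looking along the bar.

>>> servo_tool --plan '[0, 0, 0, 0, 0, 0, 0, 0, 0, 0, 0, 0, 0, 0, 0.5, 0, 0, 0, 0.5, 0, 0, 0, 0, 0, 0, 0, 0, 0]' --grip 0.75

```text
time: 31.68
position: [0.496, 0.1796, 0.0998]
tcp_rot: [-0.15, -3.137, 0.0]
ft_force: [0.7, -0.6, 0.5]
width: 0.0644
grasp_force: 0.0
```

```bash
cat > tilt.py <<'E'
from h import *
def proj(P,cp,n='wrist'):
    p=camera_params(n); v=cp[0].T@(np.asarray(P)-cp[1]); a=np.arctan2(np.hypot(v[0],v[1]),v[2]); rr=np.hypot(v[0],v[1])
    return p['cx']+p['fx']*a*v[0]/rr, p['cy']+p['fy']*a*v[1]/rr
if __name__=='__main__':
    import sys
    im,cp=snap('wrist',sys.argv[1]); o=readout.get_obs(); print(o['time'],o['position'],o['width'])
    for s in(-.09,-.05,0.,.023,.046): print(s,np.round(proj([.5185+s*.9955,.1775-s*.095,.0865],cp),1))
    find('wrist','flat',cp); find('wrist','thick_end',cp,k=1)
    u,v=map(int,proj([.5415,.1753,.0836],cp)); c=im[v-60:v+60,u-60:u+60]
    cv2.imwrite('pics/z'+sys.argv[1],cv2.cvtColor(cv2.resize(c,(600,600),interpolation=cv2.INTER_CUBIC),cv2.COLOR_RGB2BGR)); print('crop origin',u-60,v-60)
E
python3 tilt.py i.png
```

```text
31.725 [0.49572998 0.17954081 0.09951657] 0.06392680232972496
-0.09 [319.2 115.3]
-0.05 [319.2 193.2]
0.0 [319.  277.9]
0.023 [318.9 310.2]
0.046 [318.8 338.2]
wrist flat 0.73 [0.5387 0.1784 0.082 ]
wrist thick_end 0.74 [0.4194 0.1832 0.0711]
crop origin 258 247
```

View pics/i.png

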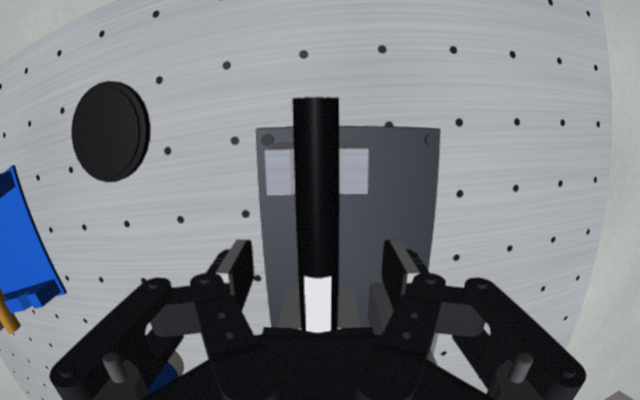

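The bar spans cols ~294–339 and the flat shows at cols ~304–331, rows 277–332. I'll measure the offset numerically.

```bash
python3 - <<'E'
import cv2,numpy as np
g=cv2.cvtColor(cv2.imread('pics/i.png'),cv2.COLOR_BGR2GRAY).astype(float)
def cross(row,x0,x1,lv,rise):
    for x in range(x0,x1):
        a,b=row[x],row[x+1]
        if (a<lv<=b) if rise else (a>=lv>b): return x+(a-lv)/(a-b)
    return np.nan
for v in (220,240,260,270,285,292,300,308,316,324):
    row=g[v-2:v+3].mean(0)
    bg=np.median(row[280:288]); br=np.median(row[346:354]); dk=row[297:300].min()
    L=cross(row,284,312,(bg+dk)/2,False)
    R=[x for x in [cross(row[::-1],639-352,639-322,(br+dk)/2,False)]][0]; R=639-R
    fl=cross(row,296,316,120,True); fr=639-cross(row[::-1],639-340,639-318,120,True)
    print(v,round(bg),round(br),round(dk),'bar',round(L,2),round(R,2),round((L+R)/2,2),'flat',round(fl,2),round(fr,2),round((fl+fr)/2,2))
E
```

```text
220 82 78 7 bar 295.75 338.44 317.1 flat nan nan nan
240 79 77 7 bar 296.58 338.36 317.47 flat nan nan nan
260 76 75 8 bar 297.41 338.27 317.84 flat nan nan nan
270 74 74 11 bar 297.69 338.22 317.96 flat nan nan nan
285 72 72 26 bar 298.33 338.48 318.4 flat 303.6 331.02 317.31
292 72 75 38 bar 298.39 338.56 318.48 flat 303.72 330.92 317.32
300 74 74 49 bar 298.35 338.35 318.35 flat 304.2 330.84 317.52
308 74 74 58 bar 298.44 338.62 318.53 flat 304.73 330.8 317.77
316 74 74 69 bar 298.6 339.32 318.96 flat 305.1 330.74 317.92
324 73 73 74 bar 289.61 347.85 318.73 flat 305.26 330.68 317.97
```

The flat is ~0.6 mm off centre, so about 3.5° short of vertical on the −y side. The hold-down pad's closing motion should drag it the remaining way, so I'll leave it. Next I'll confirm the thin end touches the stop by nudging the thick end with shut fingers.

>>> servo_tool --plan '[0, 0, 0.5, 0, -0.5, 0.04, 0.2, 0, -0.7, 0.07, 0, 0, -0.8, 0.07, 0, 0, 0, 0, -0.5, 0, 0, 0, -0.5, 0, 0, 0, -0.4, 0, 0, 0, 0, 0]' --grip 0

```text
time: 32.83
position: [0.3952, 0.1884, 0.0638]
tcp_rot: [-0.15, -3.134, 0.002]
ft_force: [0.4, -0.1, 0.1]
width: -0.0002
grasp_force: 0.0
```

>>> servo_tool --plan '[0.1, -0.01, 0, 0, 0.1, -0.01, 0, 0, 0, 0, 0, 0]'

```text
time: 33.2
position: [0.4075, 0.1877, 0.0659]
tcp_rot: [0.15, 3.136, 0.001]
ft_force: [0.4, 0.5, -0.3]
width: -0.0002
grasp_force: 0.0
```

>>> servo_tool --plan '[0.05, -0.005, 0, 0, 0.02, -0.002, 0, 0, 0, 0, 0, 0]'

```text
time: 33.58
position: [0.4082, 0.1872, 0.0653]
tcp_rot: [-0.15, -3.135, 0.001]
ft_force: [-4.8, 1.5, 4.7]
width: -0.0001
grasp_force: 2.4
```

>>> servo_tool --plan '[0.03, -0.003, 0, 0, 0, 0, 0, 0]'

```text
time: 33.83
position: [0.4082, 0.1871, 0.0652]
tcp_rot: [-0.15, -3.132, 0.001]
ft_force: [-7.2, 2.1, 5.0]
width: 0.0001
grasp_force: 3.6
```

Blocked with −7 N, so the thin end is on the stop. I'll retreat and go behind the knob.

>>> servo_tool --plan '[-0.2, 0, 0, 0, 0, 0.2, 0.9, 0, 0, 0.9, 1, 0, 0.5, 0.86, 0.9, 0, 1, 0, 0, 0, 1, 0, 0, 0, 1, 0, 0, 0, 0.28, 0, 0, 0]'

```text
time: 34.83
position: [0.5928, 0.2786, 0.1986]
tcp_rot: [0.152, 3.133, 0.001]
ft_force: [0.0, -0.8, -0.3]
width: -0.0
grasp_force: 0.0
```

```bash
python3 - <<'E'
from h import *
for c in ('wrist','scene','side'):
    im,cp=snap(c)
    for q in ['knob','hinge','thin_end','flat','vee_axis']: find(c,q,cp,k=1)
o=readout.get_obs(); print(o['time'],o['position'],o['ft_force'])
E
```

```text
wrist knob 0.64 [0.5863 0.235  0.2186]
wrist hinge 0.7 [0.5896 0.2326 0.1035]
wrist thin_end 0.6 [0.6171 0.173  0.0748]
wrist flat 0.73 [0.5395 0.1733 0.0833]
wrist vee_axis 0.61 [0.5224 0.175  0.0726]
scene knob 0.63 [0.586  0.2378 0.2212]
scene hinge 0.69 [0.5867 0.2278 0.1074]
scene thin_end 0.96 [0.6186 0.1704 0.0755]
scene flat 0.88 [0.5396 0.1733 0.085 ]
scene vee_axis 0.79 [0.5186 0.1772 0.0752]
side knob 0.55 [0.5854 0.2338 0.2217]
side hinge 0.87 [0.589  0.2317 0.1027]
side thin_end 0.81 [0.617  0.166  0.0738]
side flat 0.9 [0.5394 0.1744 0.0826]
side vee_axis 0.75 [0.5208 0.1772 0.0747]
35.725 [0.58868774 0.27905215 0.19871861] [ 0.73833634 -0.19663205  0.40001682]
```

>>> servo_tool --plan '[-0.02, -0.25, 0, 0, -0.02, -0.3, 0, 0, -0.03, -0.3, -0.05, 0, -0.03, -0.3, -0.07, 0, -0.03, -0.3, -0.1, 0, -0.03, -0.3, -0.1, 0, 0, 0, 0, 0]'

```text
time: 36.6
position: [0.5796, 0.1897, 0.1815]
tcp_rot: [-0.152, -3.134, 0.003]
ft_force: [0.2, 0.8, 0.2]
width: 0.0002
grasp_force: 0.0
```

```bash
python3 - <<'E'
from h import *
for c in ('scene','side'):
    im,cp=snap(c)
    for q in ['knob','flat']: find(c,q,cp,k=1)
o=readout.get_obs(); print(o['time'],o['position'],o['ft_force'])
E
```

```text
scene knob 0.91 [0.5831 0.1644 0.1977]
scene flat 0.91 [0.5392 0.1738 0.0841]
side knob 0.8 [0.5848 0.1599 0.1974]
side flat 0.73 [0.5412 0.1727 0.0832]
36.9 [0.58061997 0.19176438 0.18282011] [-0.14024407 -0.7172168  -0.10382449]
```

The knob is now at about (0.584, 0.162, 0.198), angle ≈0.93 rad. I'll move over its top and press it down along the arc.

>>> servo_tool --plan '[0, 0.05, 0.5, 0, 0, 0, 0.6, 0, 0.03, -0.4, 0.05, 0, 0, -0.45, 0, 0, 0, 0, 0, 0]'

```text
time: 37.52
position: [0.5817, 0.1496, 0.2393]
tcp_rot: [-0.154, -3.136, 0.001]
ft_force: [0.2, -0.0, -0.4]
width: 0.0
grasp_force: 0.0
```

>>> servo_tool --plan '[0, -0.02, -0.35, 0, 0, -0.03, -0.35, 0, -0.02, -0.11, -0.22, 0, -0.02, -0.11, -0.2, 0, -0.02, -0.12, -0.22, 0, -0.02, -0.12, -0.22, 0, 0, 0, 0, 0]'

```text
time: 38.4
position: [0.5794, 0.1163, 0.1637]
tcp_rot: [0.144, 3.136, -0.028]
ft_force: [-1.9, -26.3, 12.9]
width: -0.0001
grasp_force: 14.2
```

The tip slid to the front of the knob. I'll lift and look.

>>> servo_tool --plan '[0, -0.1, 0.2, 0, 0, 0, 0.6, 0, 0, 0, 0.6, 0, 0, 0, 0, 0]'

```text
time: 38.9
position: [0.5796, 0.1215, 0.234]
tcp_rot: [0.149, 3.133, 0.001]
ft_force: [-0.7, 0.1, 0.1]
width: -0.0002
grasp_force: 0.0
```

```bash
python3 - <<'E'
from h import *
for c in ('scene','side','wrist'):
    im,cp=snap(c)
    for q in ['knob','flat','hinge']: find(c,q,cp,k=1)
o=readout.get_obs(); print(o['time'],o['position'],o['ft_force'])
E
```

```text
scene knob 0.64 [0.5781 0.1344 0.1619]
scene flat 0.59 [0.5375 0.1757 0.0855]
scene hinge 0.56 [0.5896 0.2326 0.1087]
side knob 0.67 [0.5802 0.134  0.161 ]
side flat 0.83 [0.5432 0.1747 0.0848]
side hinge 0.83 [0.5881 0.231  0.1043]
wrist knob 0.7 [0.5781 0.1327 0.1581]
wrist flat 0.7 [0.5406 0.1801 0.0812]
wrist hinge 0.76 [0.5875 0.2305 0.0995]
39.5 [0.57813315 0.12101895 0.2319272 ] [-0.22572378 -0.46016776  0.47919476]
```

>>> servo_tool --plan '[0, 0.32, -0.3, 0, 0, 0, -0.7, 0, 0, 0, 0, 0, 0, -0.02, -0.2, 0, 0, -0.04, -0.2, 0, 0, -0.05, -0.2, 0, 0, -0.04, -0.2, 0, 0, 0, 0, 0]'

```text
time: 40.5
position: [0.5776, 0.1296, 0.1411]
tcp_rot: [-0.151, -3.136, -0.001]
ft_force: [0.0, 0.4, 0.0]
width: 0.0001
grasp_force: 0.0
```

```bash
python3 - <<'E'
from h import *
for c in ('scene','side'):
    im,cp=snap(c)
    for q in ['knob','flat']: find(c,q,cp,k=1)
o=readout.get_obs(); print(o['time'],o['position'],o['ft_force'])
E
```

```text
scene knob 0.64 [0.5756 0.1208 0.1325]
scene flat 0.84 [0.5407 0.1747 0.0866]
side knob 0.84 [0.5828 0.1187 0.1296]
side flat 0.86 [0.5427 0.1747 0.0844]
40.8 [0.57817485 0.12979104 0.14228886] [-0.22737618 -0.14469422 -0.43910869]
```

>>> servo_tool --plan '[0, -0.16, 0.1, 0, 0, 0, 0, 0, 0, -0.02, -0.2, 0, 0, -0.02, -0.2, 0, 0, 0, -0.1, 0, 0, 0, 0, 0]'

```text
time: 41.55
position: [0.5775, 0.1197, 0.1212]
tcp_rot: [-0.15, -3.136, -0.001]
ft_force: [0.6, -0.3, -0.5]
width: -0.0002
grasp_force: 0.0
```

>>> servo_tool --plan '[0, 0, -0.08, 0, 0, 0, 0, 0]'

```text
time: 41.8
position: [0.578, 0.1197, 0.1179]
tcp_rot: [-0.15, -3.138, -0.0]
ft_force: [0.9, -0.1, -0.3]
width: -0.0
grasp_force: 0.0
```

```bash
python3 - <<'E'
from h import *
for c in ('scene','side'):
    im,cp=snap(c)
    for q in ['knob','flat','pad']: find(c,q,cp,k=1)
o=readout.get_obs(); print(o['time'],o['position'],o['ft_force'])
E
```

```text
scene knob 0.76 [0.5727 0.1187 0.106 ]
scene flat 0.77 [0.5406 0.172  0.0831]
scene pad 0.75 [0.5848 0.1674 0.0863]
side knob 0.87 [0.5801 0.1138 0.1066]
side flat 0.56 [0.541  0.1766 0.0845]
side pad 0.66 [0.6237 0.1715 0.0706]
42.2 [0.57825142 0.11961547 0.11827848] [-0.24221303 -0.0306416   0.25386497]
```

>>> servo_tool --plan '[0, 0, -0.06, 0, 0, 0, 0, 0]'

```text
time: 42.45
position: [0.5785, 0.1195, 0.1161]
tcp_rot: [0.15, 3.137, -0.0]
ft_force: [-1.6, -0.7, 5.1]
width: -0.0004
grasp_force: 2.9
```

>>> servo_tool --plan '[0, 0, -0.04, 0, 0, 0, 0, 0]'

```text
time: 42.7
position: [0.5786, 0.1194, 0.1156]
tcp_rot: [0.149, 3.136, -0.001]
ft_force: [-3.2, -0.1, 14.5]
width: -0.0001
grasp_force: 6.9
```

The pad is firm on the spindle. One more small press, then retreat and check.

>>> servo_tool --plan '[0, 0, -0.02, 0, 0, 0, 0, 0]'

```text
time: 42.95
position: [0.5786, 0.1194, 0.1154]
tcp_rot: [0.149, 3.136, -0.001]
ft_force: [-4.6, -1.0, 18.6]
width: 0.0
grasp_force: 9.2
```

>>> servo_tool --plan '[0, 0, 0.3, 0, 0, 0, 0.9, 0, 0, 0, 0.9, 0, 0.5, 0, 0.8, 0, 0.8, 0.8, 0, 0, 0, 0.6, 0, 0, 0, 0, 0, 0]'

```text
time: 43.82
position: [0.6429, 0.1916, 0.2568]
tcp_rot: [-0.145, -3.138, -0.001]
ft_force: [-0.2, -0.0, 0.3]
width: 0.0004
grasp_force: 0.0
```

```bash
python3 - <<'E'
from h import *
ims=[]
for c in ('scene','side','wrist'):
    im,cp=snap(c,'k_%s.png'%c)
    for q in ['knob','flat','pad','thin_end']: find(c,q,cp,k=1)
o=readout.get_obs(); print(o['time'],o['position'],o['ft_force'])
E
```

```text
scene knob 0.86 [0.5794 0.1157 0.1052]
scene flat 0.89 [0.5389 0.1734 0.0832]
scene pad 0.97 [0.584  0.1702 0.0867]
scene thin_end 0.8 [0.6201 0.174  0.0751]
side knob 0.93 [0.5794 0.1134 0.1069]
side flat 0.58 [0.5427 0.1739 0.0823]
side pad 0.9 [0.5852 0.1763 0.0854]
side thin_end 0.83 [0.6209 0.1668 0.0753]
wrist knob 0.71 [0.5232 0.1799 0.0037]
wrist flat 0.88 [0.5416 0.1778 0.0849]
wrist pad 0.97 [0.5851 0.1671 0.0849]
wrist thin_end 0.58 [0.6168 0.1762 0.0746]
44.575 [0.64323052 0.18947345 0.25721082] [-0.9170677  -0.1581915  -0.22515345]
```

View pics/k_wrist.png

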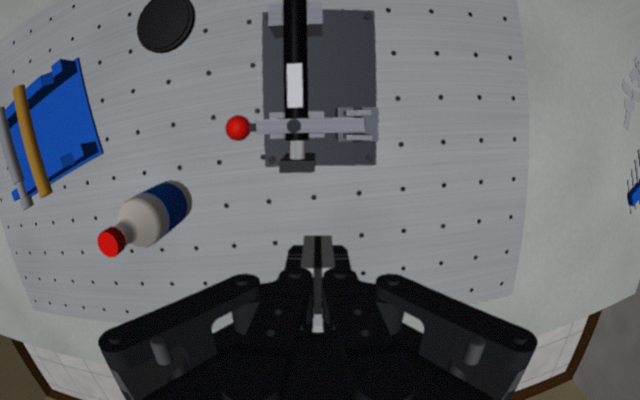

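The wrist view shows the arm lying level across the spindle, with the knob at (237,128), the pad over the bar at (293,126) and the journal at the stop (297,155). The flat is at (295,85), facing up. I'll measure its tilt.

```bash
python3 - <<'E'
from tilt import *
g=cv2.cvtColor(cv2.imread('pics/k_wrist.png'),cv2.COLOR_BGR2GRAY).astype(float)
def cr(row,xs,lv):
    for x,y in zip(xs[:-1],xs[1:]):
        a,b=row[x],row[y]
        if (a-lv)*(b-lv)<=0 and a!=b: return x+(y-x)*(a-lv)/(a-b)
for v in (45,52,70,78,86,94,102):
    row=g[v-2:v+3].mean(0)
    L=cr(row,range(278,295),50);Rr=cr(row,range(314,296,-1),50)
    f=(cr(row,range(294,280,-1),125),cr(row,range(296,310),125)) if v>62 else (0,0)
    print(v,np.round([L,Rr,(L+Rr)/2,*f,sum(f)/2],2))
print(np.round(row[278:312]))
o=readout.get_obs();cp=campose('wrist',o);d=np.array([.9955,-.095,0]);n=np.array([.095,.9955,0])
c=np.array([.5195,.1775,.074])+.023*d
for t in(-8,-4,0,4,8):
    a=np.radians(t);ctr=c+.0096*(np.sin(a)*n+np.cos(a)*np.array([0,0,1]))
    print(t,np.round(proj(ctr,cp),2),np.round(proj(c,cp),2),np.round(proj(c+.0125*n,cp),2),np.round(proj(c-.0125*n,cp),2))
E
```

```text
45 [282.56 307.37 294.97   0.     0.     0.  ]
52 [282.47 307.48 294.98   0.     0.     0.  ]
70 [282.79 307.84 295.32 286.24 301.63 293.93]
78 [282.75 307.92 295.33 286.46 301.76 294.11]
86 [283.14 308.05 295.59 286.68 302.11 294.39]
94 [283.25 308.22 295.74 286.7  302.27 294.48]
102 [283.28 308.16 295.72 286.84 302.29 294.56]
[ 65.  67.  66.  66.  65.  56.  34.  12.  65. 137. 173. 186. 188. 186.
 187. 187. 186. 186. 186. 187. 187. 186. 187. 181. 144.  77.  20.   1.
   3.  24.  48.  62.  63.  64.]
-8 [293.4   85.21] [295.39  86.09] [307.46  85.94] [283.39  86.35]
-4 [294.05  85.19] [295.39  86.09] [307.46  85.94] [283.39  86.35]
0 [294.72  85.18] [295.39  86.09] [307.46  85.94] [283.39  86.35]
4 [295.38  85.17] [295.39  86.09] [307.46  85.94] [283.39  86.35]
8 [296.05  85.16] [295.39  86.09] [307.46  85.94] [283.39  86.35]
```

The tilt is about 3°, the spindle is seated against the stop, the arm is down and the robot is clear. Handing in.

```bash
python3 -c "
from plant import r
print(r.sign_off())"
```

```text
the job is handed in; nothing more can be done
None
```

The spindle lies in the V-blocks with its thin end against the stop and its flat up, measured about 3° off vertical. The hold-down arm's pad is pressed onto it, and I handed the job in at about 45 s with the robot touching nothing.

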